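Refill row to the far-side rack, reversed

ROBOT

A 7-joint arm with a two-finger parallel gripper is mounted at the origin on the work surface. World frame = base frame: x ahead of the robot, y to its left, z up, the work surface at z = 0. Lengths are in m, angles in rad, forces in N, time in s.
With the tool pointing down it reaches from about 0.425 to 0.975 m from the base axis. Payload 16.7 kg.
Tool frame: the origin (TCP) lies at the very end of the fingers, on their centre line; the grasp point (between the pads) lies 19 mm behind it (ctrl.grip_depth is the distance from the TCP to the grasp point, in m); z points along the fingers, y is the line along which they close (so a half turn about z gives the same grasp; the last joint's range is limited). The gripper opens to 85 mm and grips with 20 to 120 N. Pads are 22 mm wide; open, the fingers measure 114 mm over their backs; the gripper's body (76 mm by 85 mm) begins 54 mm behind the grasp point. The pads swing forward as they close: fully open they stand 13 mm farther back than shut.
Start: joints at [0.973, 0.426, 0.074, 1.606, -0.034, 1.111, -0.067], TCP at [0.293, -0.608, 0.231] pointing down, gripper open.
Joint ranges: [-2.85, 2.85], [-0.5, 2.14], [-1.23, 1.37], [0.21, 2.46], [-1.02, 4.16], [0.16, 2.05], [-2.73, 2.73]. Speed limits (rad/s): [1.89, 1.89, 2.39, 2.39, 3.01, 3.01, 3.01].

INTERFACE

Orientations are given as a rotation vector (axis times angle).
In Python, from bench import ctrl, cams, order gives the robot as it stands.
- The arm moves only by the tool send_rows, never from a script. Its argument "increments" is a list of rows, each an object with "hand": the closure, from -1 (fully open) to 1 (shut); "offset": the shift along the tool's x, y, z in units of 0.75 m (1.0 is 0.75 m), a list of three; "rot": the turn, a rotation vector about the tool's x, y, z in units of 360 degrees (1.0 is 360 degrees), a list of three. In form: [{"hand": hand, "offset": [dx, dy, dz], "rot": [ax, ay, az]}, ...]. A call has 1 to 8 rows; each row is the pose to reach, as a shift and turn from the pose commanded when the call began, along the tool's axes at that moment, turning the shorter way round; what a row does not reach only later rows make up. A row lasts 1/8 s, in which the tool goes at most 62.5 mm and 10.7 degrees, less where a joint would pass 70% of its speed; a pose out of reach is approached as far as the arm can. A call with a number of a shift or a turn outside -1 to 1 is refused whole. A call with a gripper value outside its range is refused whole. The fingers move at their own pace and stop on an object; "newtons" is the grip in N (left out, the last holds). Time passes only in rows, so rows that repeat a pose let the fingers close. It gives the time, the measured TCP pose, the force, the opening and the grip force at its end, in the units of the state.
- ctrl.observe(): the state, without advancing time (a new reading comes with each control period).
- cams.get_image(name): name is "scene" or "side" or "wrist"; returns a dict with "pixels" (400x640x3 uint8, blue, green, red), "K" (3x3 intrinsics, pixels), "world_from_camera" (4x4, takes a point from camera to world coordinates). Camera axes: x right, y up, looking along -z (the intrinsics and any distortion apply to the point x, -y, -z); pixel columns grow to the right and rows downward; lengths in m; the calibration is good to about 2 mm. A picture is of the moment at which its call begins. There is no depth.
- order.hand_in(): hands the job in; it is judged then, once.
The state is a dict: "clock": time; "q": joint angles; "joint_velocities": joint speeds; "tau": joint torques, N m; "tcp_pos": TCP position; "tcp_rot": TCP orientation; "force": force on the tool from outside, world axes, zero at the start; "moment": the same for the moment, N m; "opening": finger opening in m; "grasp_force": force on a finger pad.
Only numpy, scipy, OpenCV 4.12 (cv2) and the standard library are available. Lean on these libraries where they do the work, as an engineer would, in place of code of your own. Each camera call takes 0.05 s, during which the arm holds its last target. There are 200 camera calls.

TASK

Customers will take detergent from the far side of the folding table, so move the four bottles from the blue carrier into the empty grey rack with the orange ends in the reverse order: seen from the same side, the bottle at the left end of the carrier goes to the right end of the rack, the next one beside it, and so on, one upright bottle in each compartment. Set them down on the rack's floor rather than drop them, keep them upright on the way, and let go of them all.

Things in the scene. Friction and masses are not known exactly. Their poses are not given: they have to be found in the camera images.
- carrier: Blue plastic carrier fixed to the table, 84 (x) by 333 mm (y). Four compartments in a row along its y, centred at y = -118.5, -39.5, 39.5, 118.5 mm, x = 0; each about 74 x 74 mm inside, floor 5 mm and wall tops 40 mm above the origin; end plates 55 mm high. Origin: centre of underside, on the table. x points away from the robot, y to the robot's left, turned by its yaw (within 0.3 rad).
- rack: Grey aluminium rack with orange end plates, fixed to the table left or right of the carrier, empty at the start. Same size, compartments (y = -118.5, -39.5, 39.5, 118.5 mm, floor 5 mm, walls 40 mm, end plates 55 mm high), origin and axes as the blue carrier; yaw within 0.3 rad.
- bottle_red: Red detergent bottle with a red cap and a white paper band low down, rigid and closed, about 160 g: a cylinder 42 mm in diameter up to 90 mm, then a shoulder and a cap 32 mm in diameter; 118 mm high in all. Origin: centre of its underside; z up its axis.
- bottle_yellow: Yellow detergent bottle with a yellow cap and a white paper band low down, rigid and closed, about 160 g: a cylinder 42 mm in diameter up to 90 mm, then a shoulder and a cap 32 mm in diameter; 118 mm high in all. Origin: centre of its underside; z up its axis.
- bottle_green: Green detergent bottle with a green cap and a white paper band low down, rigid and closed, about 160 g: a cylinder 42 mm in diameter up to 90 mm, then a shoulder and a cap 32 mm in diameter; 118 mm high in all. Origin: centre of its underside; z up its axis.
- bottle_white: White detergent bottle with a white cap and a white paper band low down, rigid and closed, about 160 g: a cylinder 42 mm in diameter up to 90 mm, then a shoulder and a cap 32 mm in diameter; 118 mm high in all. Origin: centre of its underside; z up its axis.
- tag_red: Red marker clip, 30 mm wide and 16 mm deep, fixed on the top edge of the carrier's wall nearer the robot, before the compartment where the red bottle stood at the start; it stays there to mark the place. Its top is 44 mm above the table. Origin: on the wall's top edge, 41 mm in front of the bottle's starting place; same axes as the carrier.
- tag_yellow: Yellow marker clip, 30 mm wide and 16 mm deep, fixed on the top edge of the carrier's wall nearer the robot, before the compartment where the yellow bottle stood at the start; it stays there to mark the place. Its top is 44 mm above the table. Origin: on the wall's top edge, 41 mm in front of the bottle's starting place; same axes as the carrier.
- tag_green: Green marker clip, 30 mm wide and 16 mm deep, fixed on the top edge of the carrier's wall nearer the robot, before the compartment where the green bottle stood at the start; it stays there to mark the place. Its top is 44 mm above the table. Origin: on the wall's top edge, 41 mm in front of the bottle's starting place; same axes as the carrier.
- tag_white: White marker clip, 30 mm wide and 16 mm deep, fixed on the top edge of the carrier's wall nearer the robot, before the compartment where the white bottle stood at the start; it stays there to mark the place. Its top is 44 mm above the table. Origin: on the wall's top edge, 41 mm in front of the bottle's starting place; same axes as the carrier.
Things that resemble listed ones, but are neither listed nor needed, are in the scene too. What is shaped like the bottle_white but purple is not meant. Leave any purple look-alike of the bottle_yellow alone.

How it is judged:
At the end, for the whole second after the job is handed in: Each bottle stands in the rack compartment that mirrors its starting one in the carrier (first to last, second to third, ...): within 20 mm of its centre along and across, underside within 7 mm of the rack floor, tilted under 7 degrees, at rest and released (((y of tag_red in the frame of carrier between -0.1385 and -0.0985 m and y of bottle_red in the frame of rack between 0.0985 and 0.1385 m) or (y of tag_red in the frame of carrier between -0.0595 and -0.0195 m and y of bottle_red in the frame of rack between 0.0195 and 0.0595 m) or (y of tag_red in the frame of carrier between 0.0195 and 0.0595 m and y of bottle_red in the frame of rack between -0.0595 and -0.0195 m) or (y of tag_red in the frame of carrier between 0.0985 and 0.1385 m and y of bottle_red in the frame of rack between -0.1385 and -0.0985 m)) and x of bottle_red in the frame of rack between -0.02 and 0.02 m and z of each of bottle_red, bottle_yellow, bottle_green, bottle_white in the frame of rack below 0.012 m and angle between each of bottle_red, bottle_yellow, bottle_green, bottle_white's own z axis and vertical below 0.12 rad and linear speed of each of bottle_red, bottle_yellow, bottle_green, bottle_white below 0.02 m/s and angular speed of each of bottle_red, bottle_yellow, bottle_green, bottle_white below 0.2 rad/s and contact force between the fingers and bottle_red below 0.1 N and ((y of tag_yellow in the frame of carrier between -0.1385 and -0.0985 m and y of bottle_yellow in the frame of rack between 0.0985 and 0.1385 m) or (y of tag_yellow in the frame of carrier between -0.0595 and -0.0195 m and y of bottle_yellow in the frame of rack between 0.0195 and 0.0595 m) or (y of tag_yellow in the frame of carrier between 0.0195 and 0.0595 m and y of bottle_yellow in the frame of rack between -0.0595 and -0.0195 m) or (y of tag_yellow in the frame of carrier between 0.0985 and 0.1385 m and y of bottle_yellow in the frame of rack between -0.1385 and -0.0985 m)) and x of bottle_yellow in the frame of rack between -0.02 and 0.02 m and contact force between the fingers and bottle_yellow below 0.1 N and ((y of tag_green in the frame of carrier between -0.1385 and -0.0985 m and y of bottle_green in the frame of rack between 0.0985 and 0.1385 m) or (y of tag_green in the frame of carrier between -0.0595 and -0.0195 m and y of bottle_green in the frame of rack between 0.0195 and 0.0595 m) or (y of tag_green in the frame of carrier between 0.0195 and 0.0595 m and y of bottle_green in the frame of rack between -0.0595 and -0.0195 m) or (y of tag_green in the frame of carrier between 0.0985 and 0.1385 m and y of bottle_green in the frame of rack between -0.1385 and -0.0985 m)) and x of bottle_green in the frame of rack between -0.02 and 0.02 m and contact force between the fingers and bottle_green below 0.1 N and ((y of tag_white in the frame of carrier between -0.1385 and -0.0985 m and y of bottle_white in the frame of rack between 0.0985 and 0.1385 m) or (y of tag_white in the frame of carrier between -0.0595 and -0.0195 m and y of bottle_white in the frame of rack between 0.0195 and 0.0595 m) or (y of tag_white in the frame of carrier between 0.0195 and 0.0595 m and y of bottle_white in the frame of rack between -0.0595 and -0.0195 m) or (y of tag_white in the frame of carrier between 0.0985 and 0.1385 m and y of bottle_white in the frame of rack between -0.1385 and -0.0985 m)) and x of bottle_white in the frame of rack between -0.02 and 0.02 m and contact force between the fingers and bottle_white below 0.1 N); the robot touches nothing.
It fails at once if a bottle is tipped by more than 40 degrees (angle between any of bottle_red, bottle_yellow, bottle_green, bottle_white's own z axis and vertical above 0.7 rad).
It fails at once if a bottle is dropped: moving free of the fingers faster than 0.7 m/s (a fall of about 25 mm) ((contact force between the fingers and bottle_red below 0.05 N and linear speed of bottle_red above 0.7 m/s) or (contact force between the fingers and bottle_yellow below 0.05 N and linear speed of bottle_yellow above 0.7 m/s) or (contact force between the fingers and bottle_green below 0.05 N and linear speed of bottle_green above 0.7 m/s) or (contact force between the fingers and bottle_white below 0.05 N and linear speed of bottle_white above 0.7 m/s)).
It also fails if it takes over 112 s, if anything falls off the work surface, if the arm or the gripper's body presses on something with over 40 N, if the wrist force passes 120 N, or if a joint passes its speed limit or range.

## Working session

There is one attempt and no reset: what is moved stays moved. The work goes in short steps, Python scripts to look and compute and a tool call to move; the robot and the scene stay as the last step left them, time stands still between calls to the robot, and variables do not carry over. Pictures are saved under pics/ and viewed, at most 14 in all, crops included, and the job is handed in when it is done.

Besides the shell and the picture viewer there is one more tool, called after "Request:" by a JSON object that holds its "api" and its "payload", one argument or row to a line. send_rows: Moves the arm, as the interface text tells. Its arguments: {"type":"object","properties":{"increments":{"type":"array","items":{"type":"object","properties":{"hand":{"type":"number"},"offset":{"type":"array","items":{"type":"number","minimum":-1,"maximum":1}},"rot":{"type":"array","items":{"type":"number","minimum":-1,"maximum":1}}}}},"newtons":{"type":"number"}},"required":["increments"]}

```bash
mkdir -p pics
python3 - <<'E'
from bench import ctrl,cams
import cv2,numpy as np
s=ctrl.observe();print({k:np.round(s[k],3).tolist() for k in s},ctrl.grip_depth)
for n in ["scene","side"]:
    d=cams.get_image(n);cv2.imwrite(f"pics/{n}0.png",d["pixels"]);print(n,d["K"].round(1).tolist(),d["world_from_camera"].round(3).tolist(),[k for k in d])
E
```

```text
{'clock': 0.0, 'q': [0.973, 0.427, 0.074, 1.607, -0.034, 1.111, -0.067], 'joint_velocities': [0.001, 0.0, -0.001, 0.0, 0.0, -0.002, -0.0], 'tau': [-0.003, -94.98, 3.76, -46.351, 0.019, 0.01, 0.0], 'tcp_pos': [0.293, -0.608, 0.231], 'tcp_rot': [-3.062, -0.699, 0.001], 'force': [-0.052, -0.167, -0.239], 'moment': [0.007, -0.031, 0.008], 'grasp_force': 0.0, 'opening': 0.085} 0.0187
scene [[371.6, 0.0, 317.7], [0.0, 371.6, 198.8], [0.0, 0.0, 1.0]] [[-0.771, -0.544, 0.331, 0.833], [0.636, -0.651, 0.413, 0.466], [-0.009, 0.529, 0.848, 0.921], [0.0, 0.0, 0.0, 1.0]] ['pixels', 'K', 'world_from_camera']
side [[455.2, 0.0, 322.6], [0.0, 455.2, 196.3], [0.0, 0.0, 1.0]] [[-0.943, 0.24, -0.231, 0.275], [-0.332, -0.706, 0.625, 0.722], [-0.013, 0.667, 0.745, 0.832], [0.0, 0.0, 0.0, 1.0]] ['pixels', 'K', 'world_from_camera']
```

```bash
ls -la; ls pics
```

```text
total 12
drwxr-xr-x  3 agent agent 4096 Nov 29 18:15 .
drwxr-xr-x 23 root  root  4096 Nov 29 18:15 ..
drwxr-xr-x  2 agent agent 4096 Nov 29 18:16 pics
scene0.png
side0.png
```

View pics/scene0.png

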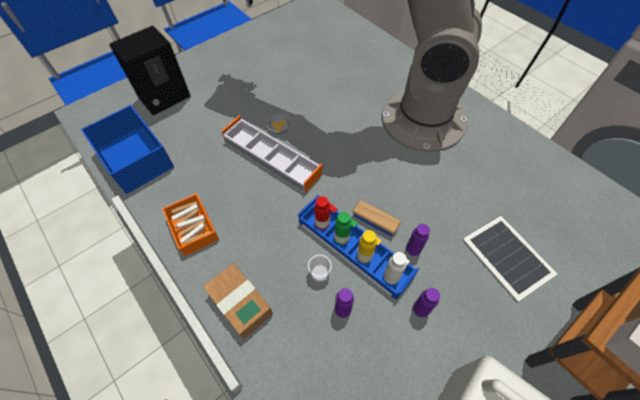

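View pics/side0.png

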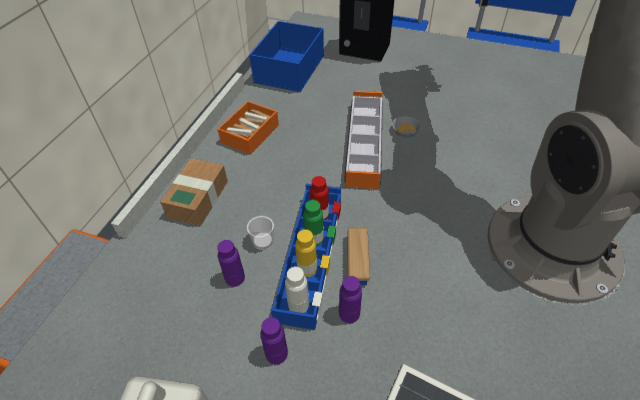

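The scene picture shows, from the rack end: red (323,208), green (344,226), yellow (369,245) and white (397,266) standing in the blue carrier. The empty rack runs from (232,128) to (312,178). Possible mix-ups are the purple look-alikes at (418,240), (344,302) and (427,302), the orange bin at (190,222) and the blue bin at (128,150). The side view gives the same order, with tags red, green, yellow and white each in front of its own bottle. Next I'll enlarge both.

Run:
```python
import cv2,numpy as np
a=cv2.imread("pics/scene0.png")[110:300,215:425];cv2.imwrite("pics/c1.png",cv2.resize(a,None,fx=3,fy=3,interpolation=cv2.INTER_CUBIC))
b=cv2.imread("pics/side0.png");l=b[85:195,335:395];r=b[175:335,265:365]
L=cv2.resize(l,None,fx=4,fy=4,interpolation=cv2.INTER_CUBIC);R=cv2.resize(r,None,fx=3.75,fy=3.75,interpolation=cv2.INTER_CUBIC)
c=np.zeros((600,240+375,3),np.uint8);c[:440,:240]=L;c[:,240:]=R;cv2.imwrite("pics/c2.png",c)
```

```text
(no output)
```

View pics/c1.png

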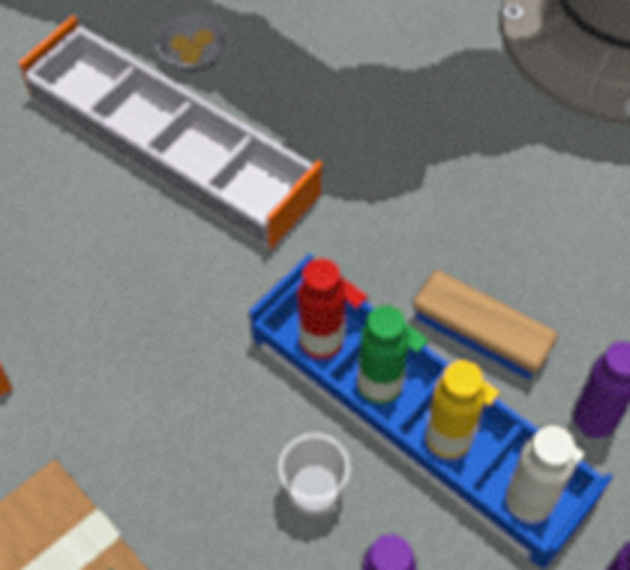

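View pics/c2.png

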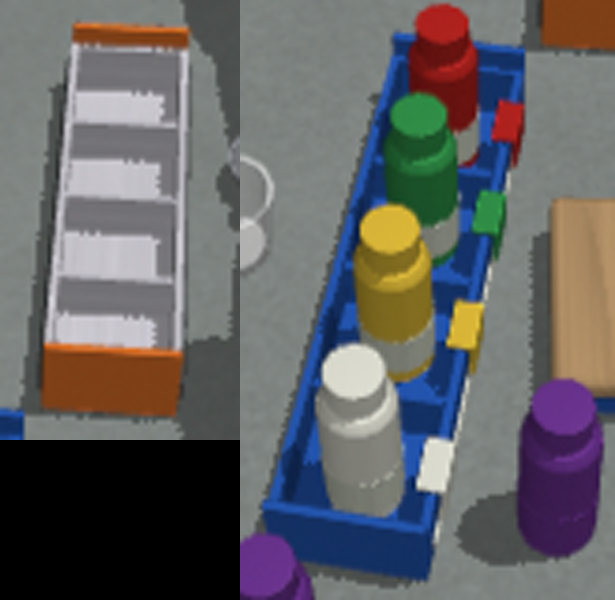

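Each tag has the colour of the bottle behind it. The cap tops in crop 1 are red (322,271), green (387,318), yellow (464,373) and white (556,443). In crop 2 they are (443,20), (419,113), (390,226) and (353,367). The end-plate corners are also readable in both crops, so I'll triangulate everything and fit the poses.

```bash
cat > h.py <<'E'
import numpy as np,cv2
from scipy.optimize import least_squares
from scipy.spatial.transform import Rotation as R
def proj(d,P):
    T=np.linalg.inv(d["world_from_camera"]);p=np.atleast_2d(P)@T[:3,:3].T+T[:3,3]
    p=p*[1,-1,-1];p=p@d["K"].T;return p[:,:2]/p[:,2:]
def tri(ds,uvs):
    f=lambda X:np.concatenate([(proj(d,X)[0]-u) for d,u in zip(ds,uvs)])
    r=least_squares(f,[.6,0,.1]);return r.x,np.abs(r.fun).max()
E
python3 - <<'E'
from h import *
from bench import cams
A=cams.get_image("scene");B=cams.get_image("side")
s1=lambda u:np.array([215,110])+(np.array(u)+.5)/3-.5
sL=lambda u:np.array([335,85])+(np.array(u)+.5)/4-.5
sR=lambda u:np.array([265,175])+(np.array(u)-[240,0]+.5)/3.75-.5
caps={'red':((322,271),(443,20)),'green':((387,318),(419,113)),'yellow':((464,373),(390,226)),'white':((556,443),(353,367))}
cap={}
for k,(a,b) in caps.items():
    X,e=tri([A,B],[s1(a),sR(b)]);cap[k]=X;print(k,X.round(4),round(e,2))
# corners: (x-,y-),(x+,y-),(x-,y+),(x+,y+)
M=np.array([[-.042,-.1665,.055],[.042,-.1665,.055],[-.042,.1665,.055],[.042,.1665,.055]])
rack=([(73,17),(22,64),(321,163),(270,222)],[(188,27),(76,24),(181,352),(46,346)],sL)
car=([(308,257),(252,314),(609,477),(541,553)],[(524,46),(394,36),(433,522),(265,505)],sR)
for n,(a,b,f) in dict(rack=rack,carrier=car).items():
    ua=np.array([s1(x) for x in a]);ub=np.array([f(x) for x in b])
    for x,y in zip(ua,ub):X,e=tri([A,B],[x,y]);print(n,X.round(4),round(e,2))
    def W(p,M=M):
        c,s=np.cos(p[2]),np.sin(p[2]);return np.c_[p[0]+c*M[:,0]-s*M[:,1],p[1]+s*M[:,0]+c*M[:,1],M[:,2]]
    r=least_squares(lambda p:np.r_[proj(A,W(p))-ua,proj(B,W(p))-ub].ravel(),[.6,0,0]);print(n,'pose',r.x.round(4),r.fun.round(1).tolist())
    y=np.array([-.1185,-.0395,.0395,.1185]);print(W(r.x,np.c_[0*y,y,0*y+.005]).round(4).tolist())
E
```

```text
red [0.5173 0.0883 0.1261] 0.19
green [0.5059 0.1576 0.1257] 0.17
yellow [0.493  0.2348 0.1265] 0.43
white [0.4797 0.3214 0.1273] 0.23
rack [ 0.4889 -0.3591  0.0585] 0.62
rack [ 0.5659 -0.3371  0.0585] 0.68
rack [ 0.411  -0.0408  0.0583] 0.76
rack [ 0.4898 -0.0216  0.0551] 1.27
rack pose [ 0.4889 -0.1926  0.2371] [-0.3, -1.0, -1.9, -0.8, 0.5, -0.4, -0.2, -1.0, 0.6, 0.6, -0.6, -0.1, 0.3, 1.7, -1.1, 1.0]
[[0.5167, -0.3078, 0.005], [0.4982, -0.231, 0.005], [0.4796, -0.1542, 0.005], [0.461, -0.0774, 0.005]]
carrier [0.4871 0.0314 0.0545] 1.23
carrier [0.5658 0.0488 0.056 ] 0.45
carrier [0.4315 0.3521 0.052 ] 2.19
carrier [0.5177 0.3627 0.0386] 0.64
carrier pose [0.5006 0.1987 0.1627] [-0.8, -2.4, -2.7, -1.5, 0.8, -1.3, 3.9, -1.3, 0.3, -0.4, -0.4, -2.0, -2.3, 2.2, -1.4, -0.2]
[[0.5198, 0.0818, 0.005], [0.507, 0.1597, 0.005], [0.4942, 0.2377, 0.005], [0.4814, 0.3156, 0.005]]
```

```bash
cat >> h.py <<'E'
def down(yaw):
    return R.from_matrix(np.array([[-np.sin(yaw)*-1,np.cos(yaw),0],[-np.cos(yaw),np.sin(yaw),0],[0,0,-1.]]).T@np.eye(3)) if 0 else R.from_matrix(np.c_[[-np.sin(yaw),np.cos(yaw),0],[np.cos(yaw),np.sin(yaw),0],[0,0,-1]])
def plan(*tg):
    """rows from the current pose to each (x,y,z,yaw); yaw = world angle of tool y"""
    from bench import ctrl
    s=ctrl.observe();R0=R.from_rotvec(s["tcp_rot"]);p=s["tcp_pos"]
    print("t",round(s["clock"],2),"tcp",np.round(p,4),"q",np.round(s["q"],2),"open",round(s["opening"],4))
    for t in tg:
        print(t,"offset",(R0.inv().apply(np.array(t[:3])-p)/.75).round(4).tolist(),"rot",((R0.inv()*down(t[3])).as_rotvec()/2/np.pi).round(4).tolist())
E
sed -i 's/    return R.from_matrix(np.array.*if 0 else /    return /' h.py
python3 - <<'E'
from h import *
plan((.42,-.4,.33,-.4),(.489,-.193,.34,.237),(.50,.20,.36,.163))
E
```

```text
t 0.2 tcp [ 0.2927 -0.6079  0.2309] q [ 0.97  0.43  0.07  1.61 -0.03  1.11 -0.07] open 0.0854
(0.42, -0.4, 0.33, -0.4) offset [0.2732, -0.1763, -0.132] rot [-0.0001, -0.0, -0.1149]
(0.489, -0.193, 0.34, 0.237) offset [0.4758, -0.3851, -0.1452] rot [-0.0001, -0.0001, -0.2163]
(0.5, 0.2, 0.36, 0.163) offset [0.7163, -0.8509, -0.1715] rot [-0.0001, -0.0001, -0.2045]
```

Request:
{"api": "send_rows", "payload": {
  "increments": [
    {"hand": -1, "offset": [0.14, -0.09, -0.1], "rot": [0, 0, -0.05]},
    {"hand": -1, "offset": [0.2, -0.13, -0.13], "rot": [0, 0, -0.08]},
    {"hand": -1, "offset": [0.2732, -0.1763, -0.14], "rot": [0, 0, -0.1149]},
    {"hand": -1, "offset": [0.34, -0.24, -0.1452], "rot": [0, 0, -0.14]},
    {"hand": -1, "offset": [0.4, -0.3, -0.1452], "rot": [0, 0, -0.17]},
    {"hand": -1, "offset": [0.44, -0.35, -0.1452], "rot": [0, 0, -0.2]},
    {"hand": -1, "offset": [0.4758, -0.3851, -0.1452], "rot": [0, 0, -0.2163]},
    {"hand": -1, "offset": [0.4758, -0.3851, -0.1452], "rot": [0, 0, -0.2163]}
  ]
}}

```text
clock: 1.2
tcp_pos: [0.4896, -0.1903, 0.3406]
tcp_rot: [1.936, 2.474, 0.0]
force: [1.0, -0.3, -0.3]
opening: 0.0858
grasp_force: 0.0
```

Run:
```python
from h import *
from bench import cams
import pickle
d=cams.get_image("wrist");cv2.imwrite("pics/w1.png",d["pixels"]);pickle.dump(d,open("w1.pkl","wb"))
print(d["K"].round(1).tolist(),d["world_from_camera"].round(3).tolist())
plan((.50,.20,.36,.163),(.519,.084,.20,.163))
```

```text
[[323.2, 0.0, 323.2], [0.0, 323.2, 195.0], [0.0, 0.0, 1.0]] [[0.971, -0.231, -0.066, 0.473], [0.24, 0.934, 0.265, -0.123], [0.0, -0.273, 0.962, 0.484], [0.0, 0.0, 0.0, 1.0]]
t 1.25 tcp [ 0.4915 -0.1851  0.3409] q [ 0.58  0.12 -0.38  1.78  0.04  1.26  0.45] open 0.0852
(0.5, 0.2, 0.36, 0.163) offset [0.4949, 0.1374, -0.0246] rot [0.0003, -0.0002, 0.0136]
(0.519, 0.084, 0.2, 0.163) offset [0.3385, 0.1235, 0.1885] rot [0.0003, -0.0002, 0.0136]
```

View pics/w1.png

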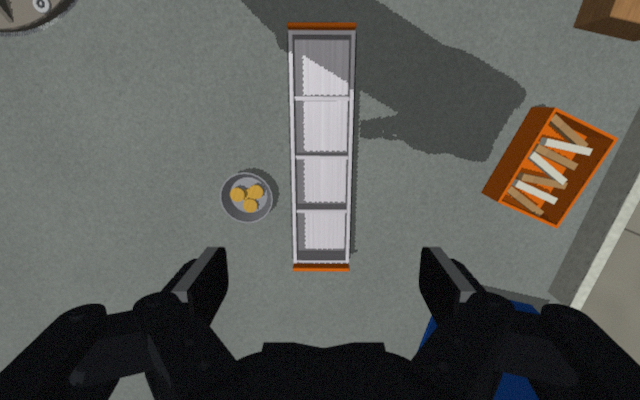

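The wrist view shows the empty rack with its end-plate top corners at about (289,24), (356,24), (293,271) and (350,271). The top of the picture is +y. I'll fit these.

```bash
cat >> h.py <<'E'
M=np.array([[-.042,-.1665,.055],[.042,-.1665,.055],[-.042,.1665,.055],[.042,.1665,.055]])
YS=np.array([-.1185,-.0395,.0395,.1185])
def W(p,M=M):
    c,s=np.cos(p[2]),np.sin(p[2]);return np.c_[p[0]+c*M[:,0]-s*M[:,1],p[1]+s*M[:,0]+c*M[:,1],M[:,2]]
def fit(d,uv,p0=(.5,0,.2)):
    r=least_squares(lambda p:(proj(d,W(p))-uv).ravel(),p0);print('pose',r.x.round(4),'res',r.fun.round(1).tolist());print(W(r.x,np.c_[0*YS,YS,0*YS+.005]).round(4).tolist());return r.x
E
python3 - <<'E'
from h import *
import pickle
d=pickle.load(open("w1.pkl","rb"))
fit(d,np.array([(293,271),(350,271),(289,24),(356,24)],float))
E
```

```text
pose [ 0.4898 -0.1957  0.2377] res [0.2, 1.2, -0.1, 1.4, -1.6, -1.0, 1.5, -0.6]
[[0.5177, -0.3109, 0.005], [0.4991, -0.2341, 0.005], [0.4805, -0.1573, 0.005], [0.4619, -0.0805, 0.005]]
```

Request:
{"api": "send_rows", "payload": {
  "increments": [
    {"hand": -1, "offset": [0.08, 0.02, -0.02], "rot": [0, 0, 0]},
    {"hand": -1, "offset": [0.16, 0.05, -0.0246], "rot": [0, 0, 0.005]},
    {"hand": -1, "offset": [0.24, 0.08, -0.0246], "rot": [0, 0, 0.01]},
    {"hand": -1, "offset": [0.32, 0.1, -0.0246], "rot": [0, 0, 0.0136]},
    {"hand": -1, "offset": [0.4, 0.12, -0.0246], "rot": [0, 0, 0.0136]},
    {"hand": -1, "offset": [0.46, 0.13, -0.0246], "rot": [0, 0, 0.0136]},
    {"hand": -1, "offset": [0.4949, 0.1374, -0.0246], "rot": [0, 0, 0.0136]},
    {"hand": -1, "offset": [0.4949, 0.1374, -0.0246], "rot": [0, 0, 0.0136]}
  ]
}}

```text
clock: 2.25
tcp_pos: [0.5016, 0.1938, 0.3585]
tcp_rot: [-2.043, -2.386, -0.0]
force: [0.9, -1.2, 0.1]
opening: 0.0855
grasp_force: 0.0
```

Run:
```python
from h import *
from bench import cams
import pickle
for i in range(3):d=cams.get_image("wrist")
cv2.imwrite("pics/w2.png",d["pixels"]);pickle.dump(d,open("w2.pkl","wb"))
plan((.519,.084,.20,.163),(.519,.084,.061,.163))
```

```text
t 2.4 tcp [0.5023 0.1907 0.3585] q [ 0.12  0.16 -0.68  1.71  0.11  1.31 -0.43] open 0.0852
(0.519, 0.084, 0.2, 0.163) offset [-0.1439, 0.0008, 0.2114] rot [-0.0001, 0.0001, -0.002]
(0.519, 0.084, 0.061, 0.163) offset [-0.1438, 0.0008, 0.3967] rot [-0.0001, 0.0001, -0.002]
```

View pics/w2.png

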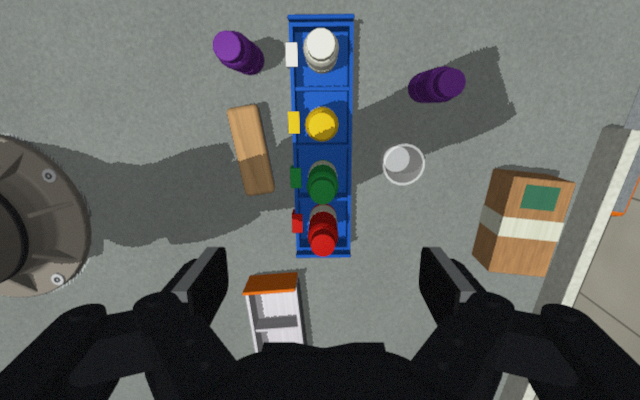

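The wrist view shows the carrier with caps at white (321,43), yellow (322,120), green (322,188) and red (323,243). The end-plate corners are at (288,16), (353,16), (297,257) and (350,257). I'll combine all three views for the bottle positions.

Run:
```python
from h import *
import pickle
from bench import cams
d=pickle.load(open("w2.pkl","rb"))
fit(d,np.array([(297,257),(350,257),(288,16),(353,16)],float))
A=cams.get_image("scene");B=cams.get_image("side")
s1=lambda u:np.array([215,110])+(np.array(u)+.5)/3-.5
sR=lambda u:np.array([265,175])+(np.array(u)-[240,0]+.5)/3.75-.5
caps={'red':((322,271),(443,20),(323,243)),'green':((387,318),(419,113),(322,188)),'yellow':((464,373),(390,226),(322,120)),'white':((556,443),(353,367),(321,43))}
for k,(a,b,c) in caps.items():
    print(k,*[x.round(4) if i==0 else round(x,2) for i,x in enumerate(tri([A,B,d],[s1(a),sR(b),np.array(c)]))])
plan((.518,.085,.20,.163))
```

```text
pose [0.4998 0.1987 0.1616] res [-1.2, 1.9, 1.0, 1.4, -1.3, -0.6, 1.4, -1.5]
[[0.5189, 0.0818, 0.005], [0.5062, 0.1598, 0.005], [0.4935, 0.2377, 0.005], [0.4808, 0.3157, 0.005]]
red [0.5173 0.0913 0.1276] 0.75
green [0.5055 0.1619 0.1291] 1.4
yellow [0.4933 0.2402 0.1325] 1.86
white [0.4803 0.3204 0.1257] 0.68
t 2.5 tcp [0.5024 0.1907 0.3587] q [ 0.12  0.16 -0.68  1.71  0.11  1.31 -0.43] open 0.0853
(0.518, 0.085, 0.2, 0.163) offset [-0.1423, -0.0004, 0.2116] rot [-0.0, 0.0001, -0.0021]
```

Run:
```python
from h import *
plan((.5175,.089,.20,.163),(.5175,.089,.062,.163))
```

```text
t 2.5 tcp [0.5024 0.1907 0.3587] q [ 0.12  0.16 -0.68  1.71  0.11  1.31 -0.43] open 0.0853
(0.5175, 0.089, 0.2, 0.163) offset [-0.137, -0.0003, 0.2116] rot [-0.0, 0.0001, -0.0021]
(0.5175, 0.089, 0.062, 0.163) offset [-0.1369, -0.0003, 0.3956] rot [-0.0, 0.0001, -0.0021]
```

Request:
{"api": "send_rows", "payload": {
  "increments": [
    {"hand": -1, "offset": [-0.06, 0, 0.06], "rot": [0, 0, -0.002]},
    {"hand": -1, "offset": [-0.11, 0, 0.12], "rot": [0, 0, -0.002]},
    {"hand": -1, "offset": [-0.137, 0, 0.18], "rot": [0, 0, -0.002]},
    {"hand": -1, "offset": [-0.137, 0, 0.24], "rot": [0, 0, -0.002]},
    {"hand": -1, "offset": [-0.137, 0, 0.3], "rot": [0, 0, -0.002]},
    {"hand": -1, "offset": [-0.137, 0, 0.35], "rot": [0, 0, -0.002]},
    {"hand": -1, "offset": [-0.137, 0, 0.3956], "rot": [0, 0, -0.002]},
    {"hand": -1, "offset": [-0.137, 0, 0.3956], "rot": [0, 0, -0.002]}
  ]
}}

```text
clock: 3.5
tcp_pos: [0.5162, 0.0893, 0.0603]
tcp_rot: [-2.031, -2.393, 0.005]
force: [0.7, -0.2, 1.1]
opening: 0.0853
grasp_force: 0.0
```

Request:
{"api": "send_rows", "payload": {
  "increments": [
    {"hand": 1, "offset": [0, 0, 0], "rot": [0, 0, 0]},
    {"hand": 1, "offset": [0, 0, 0], "rot": [0, 0, 0]},
    {"hand": 1, "offset": [0, 0, 0], "rot": [0, 0, 0]},
    {"hand": 1, "offset": [0, 0, 0], "rot": [0, 0, 0]},
    {"hand": 1, "offset": [0, 0, 0], "rot": [0, 0, 0]},
    {"hand": 1, "offset": [0, 0, 0], "rot": [0, 0, 0]}
  ],
  "newtons": 40
}}

```text
clock: 4.25
tcp_pos: [0.5182, 0.0903, 0.0634]
tcp_rot: [2.031, 2.395, 0.001]
force: [-4.3, -2.1, 13.9]
opening: 0.0411
grasp_force: 38.6
```

Run:
```python
from h import *
from bench import cams
cv2.imwrite("pics/s3.png",cams.get_image("side")["pixels"][100:340,200:440])
plan((.5175,.089,.212,.163),(.4615,-.079,.212,.2375),(.4615,-.079,.064,.2375))
```

```text
t 4.3 tcp [0.5182 0.0903 0.0634] q [ 0.14  0.46 -0.53  2.05  0.35  0.72 -0.45] open 0.041
(0.5175, 0.089, 0.212, 0.163) offset [-0.0017, -0.0009, -0.1981] rot [0.0003, 0.0001, 0.0001]
(0.4615, -0.079, 0.212, 0.2375) offset [-0.2105, -0.1111, -0.1982] rot [0.0003, 0.0001, -0.0117]
(0.4615, -0.079, 0.064, 0.2375) offset [-0.2104, -0.1114, -0.0009] rot [0.0003, 0.0001, -0.0117]
```

View pics/s3.png

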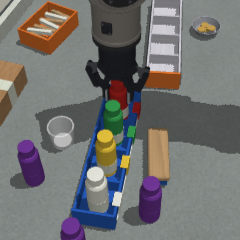

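The side view shows the fingers closed on the red bottle at (118,90). The opening is 41 mm at 39 N. Next I'll lift it and carry it over.

Request:
{"api": "send_rows", "payload": {
  "increments": [
    {"hand": 1, "offset": [0, 0, -0.03], "rot": [0, 0, 0]},
    {"hand": 1, "offset": [0, 0, -0.08], "rot": [0, 0, 0]},
    {"hand": 1, "offset": [0, 0, -0.13], "rot": [0, 0, 0]},
    {"hand": 1, "offset": [0, 0, -0.18], "rot": [0, 0, 0]},
    {"hand": 1, "offset": [-0.03, -0.016, -0.198], "rot": [0, 0, -0.002]},
    {"hand": 1, "offset": [-0.08, -0.04, -0.198], "rot": [0, 0, -0.004]},
    {"hand": 1, "offset": [-0.13, -0.07, -0.198], "rot": [0, 0, -0.008]},
    {"hand": 1, "offset": [-0.17, -0.09, -0.198], "rot": [0, 0, -0.01]}
  ]
}}

```text
clock: 5.3
tcp_pos: [0.471, -0.0481, 0.2112]
tcp_rot: [1.955, 2.458, -0.0]
force: [-0.0, 0.8, -1.7]
opening: 0.0411
grasp_force: 41.3
```

Run:
```python
from h import *
from bench import cams
cams.get_image("side");cams.get_image("side");cams.get_image("side")
plan((.4615,-.079,.212,.2375),(.4615,-.079,.064,.2375))
```

```text
t 5.45 tcp [ 0.4714 -0.0481  0.2111] q [ 0.48  0.16 -0.56  2.04  0.1   0.97  0.09] open 0.0412
(0.4615, -0.079, 0.212, 0.2375) offset [-0.0373, -0.022, -0.0012] rot [0.0001, 0.0002, -0.0022]
(0.4615, -0.079, 0.064, 0.2375) offset [-0.0371, -0.0221, 0.1961] rot [0.0001, 0.0002, -0.0022]
```

Request:
{"api": "send_rows", "payload": {
  "increments": [
    {"hand": 1, "offset": [-0.037, -0.022, 0], "rot": [0, 0, -0.002]},
    {"hand": 1, "offset": [-0.037, -0.022, 0.04], "rot": [0, 0, -0.002]},
    {"hand": 1, "offset": [-0.037, -0.022, 0.08], "rot": [0, 0, -0.002]},
    {"hand": 1, "offset": [-0.037, -0.022, 0.12], "rot": [0, 0, -0.002]},
    {"hand": 1, "offset": [-0.037, -0.022, 0.15], "rot": [0, 0, -0.002]},
    {"hand": 1, "offset": [-0.037, -0.022, 0.175], "rot": [0, 0, -0.002]},
    {"hand": 1, "offset": [-0.037, -0.022, 0.19], "rot": [0, 0, -0.002]},
    {"hand": 1, "offset": [-0.037, -0.022, 0.196], "rot": [0, 0, -0.002]}
  ]
}}

```text
clock: 6.45
tcp_pos: [0.4622, -0.0767, 0.0634]
tcp_rot: [-1.939, -2.471, -0.0]
force: [-7.1, -1.3, 32.8]
opening: 0.0412
grasp_force: 44.8
```

Run:
```python
from h import *
from bench import cams,ctrl
for n in("side","scene","wrist"):d=cams.get_image(n)if n!="x" else 0;cv2.imwrite(f"pics/p_{n}.png",d["pixels"])
a=cv2.imread("pics/p_side.png")[60:240,290:470];b=cv2.imread("pics/p_scene.png")[90:270,200:380]
cv2.imwrite("pics/p4.png",cv2.resize(np.hstack([a,b]),None,fx=2,fy=2))
print(ctrl.observe()["force"]);plan((.505,.159,.212,.163))
```

```text
[ 0.1563384  -1.07570737 -2.61143911]
t 6.6 tcp [ 0.4625 -0.077   0.064 ] q [ 0.44  0.37 -0.48  2.17  0.28  0.65  0.  ] open 0.0407
(0.505, 0.159, 0.212, 0.163) offset [0.2921, 0.13, -0.1974] rot [0.0001, 0.0, 0.0122]
```

View pics/p4.png

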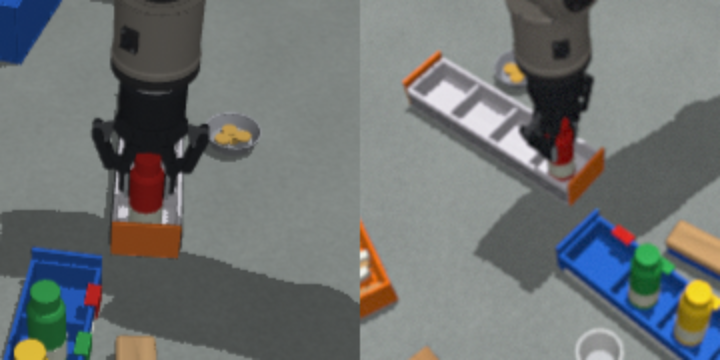

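The pictures show the red bottle upright in the rack's +y end compartment, just at the floor. I'll lower it 1 mm more, release it and rise.

Request:
{"api": "send_rows", "payload": {
  "increments": [
    {"hand": 1, "offset": [0, 0, 0.0015], "rot": [0, 0, 0]},
    {"hand": -1, "offset": [0, 0, 0.0015], "rot": [0, 0, 0]},
    {"hand": -1, "offset": [0, 0, 0.0015], "rot": [0, 0, 0]},
    {"hand": -1, "offset": [0, 0, 0.0015], "rot": [0, 0, 0]},
    {"hand": -1, "offset": [0, 0, 0.0015], "rot": [0, 0, 0]},
    {"hand": -1, "offset": [0, 0, 0.0015], "rot": [0, 0, 0]}
  ]
}}

```text
clock: 7.35
tcp_pos: [0.462, -0.0772, 0.0623]
tcp_rot: [-1.94, -2.471, -0.0]
force: [-0.4, 0.4, 0.8]
opening: 0.0852
grasp_force: 0.0
```

Request:
{"api": "send_rows", "payload": {
  "increments": [
    {"hand": -1, "offset": [0, 0, -0.05], "rot": [0, 0, 0]},
    {"hand": -1, "offset": [0, 0, -0.11], "rot": [0, 0, 0]},
    {"hand": -1, "offset": [0.03, 0.015, -0.17], "rot": [0, 0, 0.002]},
    {"hand": -1, "offset": [0.1, 0.045, -0.197], "rot": [0, 0, 0.006]},
    {"hand": -1, "offset": [0.17, 0.075, -0.197], "rot": [0, 0, 0.01]},
    {"hand": -1, "offset": [0.23, 0.1, -0.197], "rot": [0, 0, 0.012]},
    {"hand": -1, "offset": [0.27, 0.12, -0.197], "rot": [0, 0, 0.012]},
    {"hand": -1, "offset": [0.292, 0.13, -0.197], "rot": [0, 0, 0.012]}
  ]
}}

```text
clock: 8.35
tcp_pos: [0.5047, 0.1607, 0.2101]
tcp_rot: [-2.029, -2.398, -0.001]
force: [0.3, 0.0, -0.4]
opening: 0.0854
grasp_force: 0.0
```

Run:
```python
from h import *
from bench import cams
import pickle
for n in("side","scene","wrist"):d=cams.get_image(n);cv2.imwrite(f"pics/q_{n}.png",d["pixels"])
pickle.dump(d,open("w5.pkl","wb"))
a=cv2.imread("pics/q_side.png")[70:220,320:420];b=cv2.imread("pics/q_scene.png")[110:260,240:340]
cv2.imwrite("pics/p5.png",np.vstack([np.hstack([cv2.resize(a,(320,480))[:360],cv2.resize(b,(320,480))[:360]]),d["pixels"][:240]]))
plan((.5055,.159,.062,.163))
```

```text
t 8.5 tcp [0.5045 0.1593 0.2099] q [ 0.15  0.28 -0.67  1.92  0.2   1.01 -0.45] open 0.085
(0.5055, 0.159, 0.062, 0.163) offset [-0.0007, 0.0013, 0.1972] rot [-0.0001, -0.0001, 0.0004]
```

View pics/p5.png

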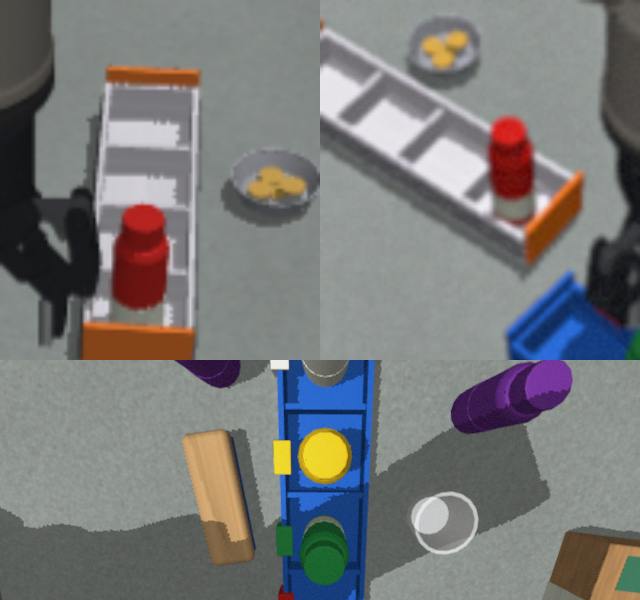

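Red stands upright in the end compartment, released, with its cap at about side (364.7,137) and scene (298.4,150). Next is green: descend and grasp.

Request:
{"api": "send_rows", "payload": {
  "increments": [
    {"hand": -1, "offset": [0, 0.001, 0.06], "rot": [0, 0, 0]},
    {"hand": -1, "offset": [0, 0.001, 0.12], "rot": [0, 0, 0]},
    {"hand": -1, "offset": [0, 0.001, 0.17], "rot": [0, 0, 0]},
    {"hand": -1, "offset": [0, 0.001, 0.197], "rot": [0, 0, 0]},
    {"hand": -1, "offset": [0, 0.001, 0.197], "rot": [0, 0, 0]}
  ]
}}

```text
clock: 9.12
tcp_pos: [0.505, 0.1581, 0.0618]
tcp_rot: [-2.032, -2.395, 0.002]
force: [0.4, -0.1, 0.9]
opening: 0.085
grasp_force: 0.0
```

Request:
{"api": "send_rows", "payload": {
  "increments": [
    {"hand": 1, "offset": [0, 0, 0], "rot": [0, 0, 0]},
    {"hand": 1, "offset": [0, 0, 0], "rot": [0, 0, 0]},
    {"hand": 1, "offset": [0, 0, 0], "rot": [0, 0, 0]},
    {"hand": 1, "offset": [0, 0, 0], "rot": [0, 0, 0]},
    {"hand": 1, "offset": [0, 0, 0], "rot": [0, 0, 0]},
    {"hand": 1, "offset": [0, 0, 0], "rot": [0, 0, 0]}
  ]
}}

```text
clock: 9.88
tcp_pos: [0.5061, 0.1589, 0.0636]
tcp_rot: [2.031, 2.395, 0.002]
force: [-1.4, -1.7, 11.1]
opening: 0.0407
grasp_force: 38.9
```

Run:
```python
from h import *
from bench import cams
A=cams.get_image("scene");B=cams.get_image("side")
print(tri([A,B],[np.array([298.4,150]),np.array([364.7,137.2])]))
print(W((.4893,-.194,.2375),np.c_[0*YS,YS,0*YS]).round(4).tolist())
plan((.480,-.1565,.212,.2375),(.480,-.1565,.0645,.2375))
```

```text
(array([ 0.46252734, -0.07865049,  0.12464866]), np.float64(0.29830046469740523))
[[0.5172, -0.3092, -0.0], [0.4986, -0.2324, -0.0], [0.48, -0.1556, 0.0], [0.4614, -0.0788, 0.0]]
t 9.97 tcp [0.5061 0.1589 0.0636] q [ 0.06  0.47 -0.59  2.04  0.39  0.74 -0.61] open 0.0409
(0.48, -0.1565, 0.212, 0.2375) offset [-0.4093, -0.1027, -0.198] rot [0.0003, 0.0, -0.0117]
(0.48, -0.1565, 0.0645, 0.2375) offset [-0.4092, -0.103, -0.0013] rot [0.0003, 0.0, -0.0117]
```

Request:
{"api": "send_rows", "payload": {
  "increments": [
    {"hand": 1, "offset": [0, 0, -0.03], "rot": [0, 0, 0]},
    {"hand": 1, "offset": [0, 0, -0.08], "rot": [0, 0, 0]},
    {"hand": 1, "offset": [0, 0, -0.13], "rot": [0, 0, 0]},
    {"hand": 1, "offset": [0, 0, -0.18], "rot": [0, 0, 0]},
    {"hand": 1, "offset": [-0.03, -0.007, -0.205], "rot": [0, 0, -0.001]},
    {"hand": 1, "offset": [-0.08, -0.02, -0.205], "rot": [0, 0, -0.002]},
    {"hand": 1, "offset": [-0.14, -0.035, -0.205], "rot": [0, 0, -0.004]},
    {"hand": 1, "offset": [-0.2, -0.05, -0.205], "rot": [0, 0, -0.006]}
  ]
}}

```text
clock: 10.98
tcp_pos: [0.4927, 0.0033, 0.2167]
tcp_rot: [1.985, 2.434, 0.0]
force: [1.3, -0.6, -1.4]
opening: 0.041
grasp_force: 41.1
```

Request:
{"api": "send_rows", "payload": {
  "increments": [
    {"hand": 1, "offset": [-0.06, -0.015, 0], "rot": [0, 0, -0.001]},
    {"hand": 1, "offset": [-0.12, -0.028, 0], "rot": [0, 0, -0.003]},
    {"hand": 1, "offset": [-0.16, -0.036, 0], "rot": [0, 0, -0.004]},
    {"hand": 1, "offset": [-0.19, -0.042, 0], "rot": [0, 0, -0.005]},
    {"hand": 1, "offset": [-0.205, -0.046, 0], "rot": [0, 0, -0.0057]},
    {"hand": 1, "offset": [-0.205, -0.046, 0], "rot": [0, 0, -0.0057]},
    {"hand": 1, "offset": [-0.205, -0.046, 0], "rot": [0, 0, -0.0057]}
  ]
}}

```text
clock: 11.85
tcp_pos: [0.4901, -0.1518, 0.2162]
tcp_rot: [-1.941, -2.47, -0.0]
force: [0.1, 0.0, -0.9]
opening: 0.0411
grasp_force: 41.1
```

Run:
```python
from h import *
plan((.480,-.156,.0645,.2375))
```

```text
t 11.85 tcp [ 0.4901 -0.1518  0.2162] q [ 0.64  0.22 -0.52  1.95  0.13  1.    0.29] open 0.0411
(0.48, -0.156, 0.0645, 0.2375) offset [-0.0022, -0.0145, 0.2023] rot [0.0, -0.0, 0.0002]
```

Request:
{"api": "send_rows", "payload": {
  "increments": [
    {"hand": 1, "offset": [-0.002, -0.0145, 0.03], "rot": [0, 0, 0]},
    {"hand": 1, "offset": [-0.002, -0.0145, 0.08], "rot": [0, 0, 0]},
    {"hand": 1, "offset": [-0.002, -0.0145, 0.13], "rot": [0, 0, 0]},
    {"hand": 1, "offset": [-0.002, -0.0145, 0.165], "rot": [0, 0, 0]},
    {"hand": 1, "offset": [-0.002, -0.0145, 0.185], "rot": [0, 0, 0]},
    {"hand": 1, "offset": [-0.002, -0.0145, 0.195], "rot": [0, 0, 0]},
    {"hand": 1, "offset": [-0.002, -0.0145, 0.2], "rot": [0, 0, 0]},
    {"hand": 1, "offset": [-0.002, -0.0145, 0.203], "rot": [0, 0, 0]}
  ]
}}

```text
clock: 12.85
tcp_pos: [0.4802, -0.157, 0.0643]
tcp_rot: [1.942, 2.468, 0.0]
force: [-0.0, -0.0, -0.8]
opening: 0.0412
grasp_force: 41.1
```

Request:
{"api": "send_rows", "payload": {
  "increments": [
    {"hand": 1, "offset": [0, 0, 0.0015], "rot": [0, 0, 0]},
    {"hand": 1, "offset": [0, 0, 0.0015], "rot": [0, 0, 0]}
  ]
}}

```text
clock: 13.1
tcp_pos: [0.4802, -0.1572, 0.0636]
tcp_rot: [1.942, 2.468, 0.0]
force: [-2.7, 0.7, 7.5]
opening: 0.0409
grasp_force: 42.1
```

Run:
```python
from h import *
plan((.4932,.2375,.212,.163))
```

```text
t 13.1 tcp [ 0.4802 -0.1572  0.0636] q [ 0.57  0.42 -0.46  2.1   0.29  0.69  0.16] open 0.0409
(0.4932, 0.2375, 0.212, 0.163) offset [0.5072, 0.1407, -0.1982] rot [0.0001, 0.0001, 0.0118]
```

Green is touching the floor (7.5 N, z = 0.0636), so I'll release it and go to yellow.

Request:
{"api": "send_rows", "payload": {
  "increments": [
    {"hand": -1, "offset": [0, 0, 0], "rot": [0, 0, 0]},
    {"hand": -1, "offset": [0, 0, 0], "rot": [0, 0, 0]},
    {"hand": -1, "offset": [0, 0, 0], "rot": [0, 0, 0]},
    {"hand": -1, "offset": [0, 0, 0], "rot": [0, 0, 0]},
    {"hand": -1, "offset": [0, 0, 0], "rot": [0, 0, 0]},
    {"hand": -1, "offset": [0, 0, -0.05], "rot": [0, 0, 0]},
    {"hand": -1, "offset": [0, 0, -0.12], "rot": [0, 0, 0]},
    {"hand": -1, "offset": [0, 0, -0.198], "rot": [0, 0, 0]}
  ]
}}

```text
clock: 14.1
tcp_pos: [0.4793, -0.1567, 0.2125]
tcp_rot: [-1.941, -2.468, 0.0]
force: [0.1, -0.9, -0.2]
opening: 0.0853
grasp_force: 0.0
```

Request:
{"api": "send_rows", "payload": {
  "increments": [
    {"hand": -1, "offset": [0.08, 0.02, 0], "rot": [0, 0, 0.002]},
    {"hand": -1, "offset": [0.16, 0.045, 0], "rot": [0, 0, 0.004]},
    {"hand": -1, "offset": [0.24, 0.067, 0], "rot": [0, 0, 0.006]},
    {"hand": -1, "offset": [0.32, 0.089, 0], "rot": [0, 0, 0.008]},
    {"hand": -1, "offset": [0.4, 0.111, 0], "rot": [0, 0, 0.01]},
    {"hand": -1, "offset": [0.47, 0.13, 0], "rot": [0, 0, 0.0118]},
    {"hand": -1, "offset": [0.507, 0.14, 0], "rot": [0, 0, 0.0118]},
    {"hand": -1, "offset": [0.507, 0.14, 0], "rot": [0, 0, 0.0118]}
  ]
}}

```text
clock: 15.1
tcp_pos: [0.4917, 0.2399, 0.2111]
tcp_rot: [-2.027, -2.398, -0.001]
force: [0.1, 0.1, -0.6]
opening: 0.085
grasp_force: 0.0
```

Run:
```python
from h import *
from bench import cams
import pickle
for n in("side","scene","wrist"):d=cams.get_image(n);cv2.imwrite(f"pics/r_{n}.png",d["pixels"])
a=cv2.imread("pics/r_side.png")[70:220,320:420];b=cv2.imread("pics/r_scene.png")[110:260,240:340]
cv2.imwrite("pics/p6.png",np.vstack([np.hstack([cv2.resize(a,(320,480))[:360],cv2.resize(b,(320,480))[:360]]),d["pixels"][:240]]))
plan((.4932,.2375,.062,.163))
```

```text
t 15.25 tcp [0.4924 0.2364 0.2111] q [ 0.05  0.32 -0.73  1.88  0.25  1.03 -0.63] open 0.0852
(0.4932, 0.2375, 0.062, 0.163) offset [0.0013, 0.0014, 0.1987] rot [-0.0001, 0.0001, -0.0]
```

View pics/p6.png

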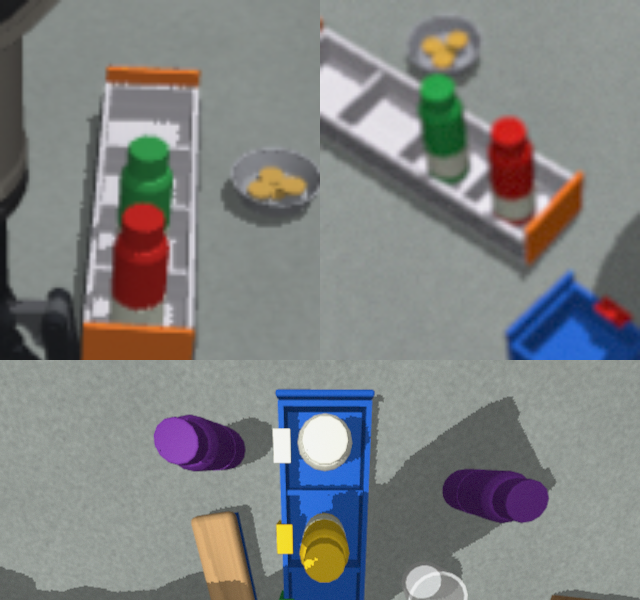

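Green and red stand upright in their compartments, with the green cap at scene crop (438,88). Next I'll grasp yellow.

Request:
{"api": "send_rows", "payload": {
  "increments": [
    {"hand": -1, "offset": [0.001, 0.0014, 0.06], "rot": [0, 0, 0]},
    {"hand": -1, "offset": [0.001, 0.0014, 0.12], "rot": [0, 0, 0]},
    {"hand": -1, "offset": [0.001, 0.0014, 0.17], "rot": [0, 0, 0]},
    {"hand": -1, "offset": [0.001, 0.0014, 0.198], "rot": [0, 0, 0]},
    {"hand": -1, "offset": [0.001, 0.0014, 0.198], "rot": [0, 0, 0]}
  ]
}}

```text
clock: 15.88
tcp_pos: [0.493, 0.2375, 0.0621]
tcp_rot: [-2.033, -2.394, 0.003]
force: [0.5, -0.3, 1.0]
opening: 0.0853
grasp_force: 0.0
```

Request:
{"api": "send_rows", "payload": {
  "increments": [
    {"hand": 1, "offset": [0, 0, 0], "rot": [0, 0, 0]},
    {"hand": 1, "offset": [0, 0, 0], "rot": [0, 0, 0]},
    {"hand": 1, "offset": [0, 0, 0], "rot": [0, 0, 0]},
    {"hand": 1, "offset": [0, 0, 0], "rot": [0, 0, 0]},
    {"hand": 1, "offset": [0, 0, 0], "rot": [0, 0, 0]},
    {"hand": 1, "offset": [0, 0, 0], "rot": [0, 0, 0]}
  ]
}}

```text
clock: 16.62
tcp_pos: [0.4938, 0.2386, 0.064]
tcp_rot: [2.032, 2.395, 0.002]
force: [-3.2, -1.3, 12.1]
opening: 0.0415
grasp_force: 38.9
```

Run:
```python
from h import *
plan((.4986,-.2324,.217,.2375))
```

```text
t 16.62 tcp [0.4938 0.2386 0.064 ] q [-0.05  0.51 -0.64  2.    0.43  0.77 -0.79] open 0.0415
(0.4986, -0.2324, 0.217, 0.2375) offset [-0.6207, -0.0955, -0.2042] rot [0.0003, -0.0, -0.0118]
```

Request:
{"api": "send_rows", "payload": {
  "increments": [
    {"hand": 1, "offset": [0, 0, -0.03], "rot": [0, 0, 0]},
    {"hand": 1, "offset": [0, 0, -0.08], "rot": [0, 0, 0]},
    {"hand": 1, "offset": [0, 0, -0.13], "rot": [0, 0, 0]},
    {"hand": 1, "offset": [0, 0, -0.18], "rot": [0, 0, 0]},
    {"hand": 1, "offset": [-0.03, -0.005, -0.205], "rot": [0, 0, -0.001]},
    {"hand": 1, "offset": [-0.08, -0.012, -0.205], "rot": [0, 0, -0.002]},
    {"hand": 1, "offset": [-0.14, -0.021, -0.205], "rot": [0, 0, -0.003]},
    {"hand": 1, "offset": [-0.2, -0.03, -0.205], "rot": [0, 0, -0.004]}
  ]
}}

```text
clock: 17.62
tcp_pos: [0.4953, 0.0853, 0.217]
tcp_rot: [2.001, 2.421, 0.001]
force: [0.9, -0.5, -1.9]
opening: 0.0409
grasp_force: 41.1
```

Request:
{"api": "send_rows", "payload": {
  "increments": [
    {"hand": 1, "offset": [-0.06, -0.009, 0], "rot": [0, 0, -0.001]},
    {"hand": 1, "offset": [-0.125, -0.016, 0], "rot": [0, 0, -0.002]},
    {"hand": 1, "offset": [-0.19, -0.024, 0], "rot": [0, 0, -0.004]},
    {"hand": 1, "offset": [-0.255, -0.035, 0], "rot": [0, 0, -0.005]},
    {"hand": 1, "offset": [-0.32, -0.045, 0], "rot": [0, 0, -0.007]},
    {"hand": 1, "offset": [-0.37, -0.05, 0], "rot": [0, 0, -0.0078]},
    {"hand": 1, "offset": [-0.405, -0.055, 0], "rot": [0, 0, -0.0078]},
    {"hand": 1, "offset": [-0.422, -0.055, 0], "rot": [0, 0, -0.0078]}
  ]
}}

```text
clock: 18.62
tcp_pos: [0.514, -0.2334, 0.2167]
tcp_rot: [1.944, 2.467, -0.0]
force: [1.1, 0.1, -1.2]
opening: 0.0409
grasp_force: 41.1
```

Request:
{"api": "send_rows", "payload": {
  "increments": [
    {"hand": 1, "offset": [0, 0, 0], "rot": [0, 0, 0]},
    {"hand": 1, "offset": [0, 0, 0], "rot": [0, 0, 0]}
  ]
}}

```text
clock: 18.88
tcp_pos: [0.5145, -0.2306, 0.2166]
tcp_rot: [-1.94, -2.47, -0.001]
force: [0.1, -0.6, -1.9]
opening: 0.0409
grasp_force: 41.1
```

Run:
```python
from h import *
plan((.4986,-.2324,.0646,.2375))
```

```text
t 18.88 tcp [ 0.5145 -0.2306  0.2166] q [ 0.74  0.3  -0.52  1.85  0.17  1.04  0.39] open 0.0409
(0.4986, -0.2324, 0.0646, 0.2375) offset [0.0026, -0.0212, 0.2027] rot [0.0, -0.0001, 0.0003]
```

Request:
{"api": "send_rows", "payload": {
  "increments": [
    {"hand": 1, "offset": [0.0026, -0.021, 0.01], "rot": [0, 0, 0]},
    {"hand": 1, "offset": [0.0026, -0.021, 0.06], "rot": [0, 0, 0]},
    {"hand": 1, "offset": [0.0026, -0.021, 0.11], "rot": [0, 0, 0]},
    {"hand": 1, "offset": [0.0026, -0.021, 0.155], "rot": [0, 0, 0]},
    {"hand": 1, "offset": [0.0026, -0.021, 0.18], "rot": [0, 0, 0]},
    {"hand": 1, "offset": [0.0026, -0.021, 0.193], "rot": [0, 0, 0]},
    {"hand": 1, "offset": [0.0026, -0.021, 0.199], "rot": [0, 0, 0]},
    {"hand": 1, "offset": [0.0026, -0.021, 0.203], "rot": [0, 0, 0]}
  ]
}}

```text
clock: 19.88
tcp_pos: [0.499, -0.234, 0.0648]
tcp_rot: [1.942, 2.468, 0.0]
force: [0.4, 0.1, -1.5]
opening: 0.0406
grasp_force: 41.1
```

Request:
{"api": "send_rows", "payload": {
  "increments": [
    {"hand": 1, "offset": [0, 0, 0.0015], "rot": [0, 0, 0]},
    {"hand": 1, "offset": [0, 0, 0.0015], "rot": [0, 0, 0]}
  ]
}}

```text
clock: 20.12
tcp_pos: [0.499, -0.2341, 0.0641]
tcp_rot: [1.942, 2.468, 0.0]
force: [-3.8, -0.4, 6.7]
opening: 0.041
grasp_force: 41.8
```

Run:
```python
from h import *
plan((.480,.320,.212,.163))
```

```text
t 20.12 tcp [ 0.499  -0.2341  0.0641] q [ 0.69  0.48 -0.46  2.    0.31  0.73  0.29] open 0.041
(0.48, 0.32, 0.212, 0.163) offset [0.7239, 0.1493, -0.1979] rot [0.0001, 0.0002, 0.0118]
```

Yellow is on the floor, so I'll release it and travel to white.

Request:
{"api": "send_rows", "payload": {
  "increments": [
    {"hand": -1, "offset": [0, 0, 0], "rot": [0, 0, 0]},
    {"hand": -1, "offset": [0, 0, 0], "rot": [0, 0, 0]},
    {"hand": -1, "offset": [0, 0, 0], "rot": [0, 0, 0]},
    {"hand": -1, "offset": [0, 0, 0], "rot": [0, 0, 0]},
    {"hand": -1, "offset": [0, 0, 0], "rot": [0, 0, 0]},
    {"hand": -1, "offset": [0, 0, -0.05], "rot": [0, 0, 0]},
    {"hand": -1, "offset": [0, 0, -0.12], "rot": [0, 0, 0]},
    {"hand": -1, "offset": [0, 0, -0.198], "rot": [0, 0, 0]}
  ]
}}

```text
clock: 21.12
tcp_pos: [0.4981, -0.2335, 0.2128]
tcp_rot: [-1.941, -2.468, -0.0]
force: [0.7, -1.2, 0.5]
opening: 0.085
grasp_force: 0.0
```

Request:
{"api": "send_rows", "payload": {
  "increments": [
    {"hand": -1, "offset": [0.08, 0.016, 0], "rot": [0, 0, 0]},
    {"hand": -1, "offset": [0.16, 0.033, 0], "rot": [0, 0, 0.002]},
    {"hand": -1, "offset": [0.24, 0.05, 0], "rot": [0, 0, 0.004]},
    {"hand": -1, "offset": [0.32, 0.066, 0], "rot": [0, 0, 0.006]},
    {"hand": -1, "offset": [0.4, 0.083, 0], "rot": [0, 0, 0.008]},
    {"hand": -1, "offset": [0.48, 0.1, 0], "rot": [0, 0, 0.01]},
    {"hand": -1, "offset": [0.56, 0.116, 0], "rot": [0, 0, 0.0118]},
    {"hand": -1, "offset": [0.62, 0.128, 0], "rot": [0, 0, 0.0118]}
  ]
}}

```text
clock: 22.12
tcp_pos: [0.4818, 0.2433, 0.2118]
tcp_rot: [-2.031, -2.397, -0.001]
force: [0.6, -0.8, -0.5]
opening: 0.0855
grasp_force: 0.0
```

Request:
{"api": "send_rows", "payload": {
  "increments": [
    {"hand": -1, "offset": [0.06, 0.0123, 0], "rot": [0, 0, 0]},
    {"hand": -1, "offset": [0.104, 0.021, 0], "rot": [0, 0, 0]},
    {"hand": -1, "offset": [0.104, 0.021, 0], "rot": [0, 0, 0]},
    {"hand": -1, "offset": [0.104, 0.021, 0], "rot": [0, 0, 0]}
  ]
}}

```text
clock: 22.62
tcp_pos: [0.4852, 0.3198, 0.2114]
tcp_rot: [2.033, 2.395, -0.001]
force: [-0.1, -0.0, 0.6]
opening: 0.0852
grasp_force: 0.0
```

Run:
```python
from h import *
plan((.480,.320,.062,.163))
```

```text
t 22.62 tcp [0.4852 0.3198 0.2114] q [-0.08  0.39 -0.77  1.8   0.31  1.07 -0.8 ] open 0.0852
(0.48, 0.32, 0.062, 0.163) offset [0.0015, -0.0067, 0.1992] rot [-0.0001, 0.0001, 0.0001]
```

Request:
{"api": "send_rows", "payload": {
  "increments": [
    {"hand": -1, "offset": [0.0015, -0.0067, 0.05], "rot": [0, 0, 0]},
    {"hand": -1, "offset": [0.0015, -0.0067, 0.11], "rot": [0, 0, 0]},
    {"hand": -1, "offset": [0.0015, -0.0067, 0.165], "rot": [0, 0, 0]},
    {"hand": -1, "offset": [0.0015, -0.0067, 0.199], "rot": [0, 0, 0]},
    {"hand": -1, "offset": [0.0015, -0.0067, 0.199], "rot": [0, 0, 0]}
  ]
}}

```text
clock: 23.25
tcp_pos: [0.4795, 0.3188, 0.061]
tcp_rot: [-2.034, -2.394, 0.005]
force: [-0.4, -0.0, 0.3]
opening: 0.0857
grasp_force: 0.0
```

Request:
{"api": "send_rows", "payload": {
  "increments": [
    {"hand": 1, "offset": [0, 0, 0], "rot": [0, 0, 0]},
    {"hand": 1, "offset": [0, 0, 0], "rot": [0, 0, 0]},
    {"hand": 1, "offset": [0, 0, 0], "rot": [0, 0, 0]},
    {"hand": 1, "offset": [0, 0, 0], "rot": [0, 0, 0]},
    {"hand": 1, "offset": [0, 0, 0], "rot": [0, 0, 0]},
    {"hand": 1, "offset": [0, 0, 0], "rot": [0, 0, 0]}
  ]
}}

```text
clock: 24.0
tcp_pos: [0.4805, 0.3209, 0.0637]
tcp_rot: [2.032, 2.395, 0.002]
force: [-2.2, -2.2, 10.8]
opening: 0.041
grasp_force: 39.1
```

Run:
```python
from h import *
from bench import cams
a=cams.get_image("side")["pixels"][60:340,230:430];b=cams.get_image("scene")["pixels"][100:380,220:470]
cv2.imwrite("pics/p7.png",cv2.resize(np.hstack([a,b]),None,fx=1.75,fy=1.75))
plan((.5172,-.3092,.217,.2375))
```

```text
t 24.1 tcp [0.4805 0.3209 0.0637] q [-0.17  0.56 -0.68  1.93  0.48  0.81 -0.95] open 0.0409
(0.5172, -0.3092, 0.217, 0.2375) offset [-0.8368, -0.0881, -0.2048] rot [0.0003, -0.0, -0.0118]
```

View pics/p7.png

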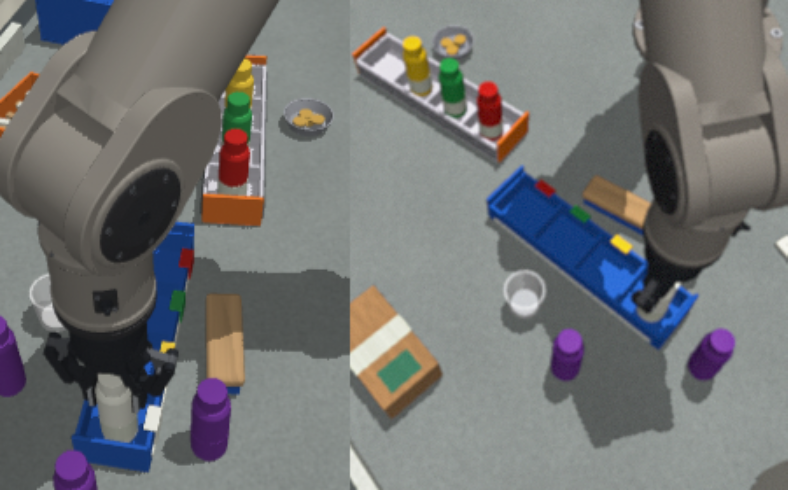

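The pictures show white gripped at (118,410), and yellow, green and red standing upright in rack slots 2, 3 and 4. I'll carry white to slot 1.

Request:
{"api": "send_rows", "payload": {
  "increments": [
    {"hand": 1, "offset": [0, 0, -0.03], "rot": [0, 0, 0]},
    {"hand": 1, "offset": [0, 0, -0.08], "rot": [0, 0, 0]},
    {"hand": 1, "offset": [0, 0, -0.13], "rot": [0, 0, 0]},
    {"hand": 1, "offset": [0, 0, -0.18], "rot": [0, 0, 0]},
    {"hand": 1, "offset": [-0.03, -0.003, -0.205], "rot": [0, 0, 0]},
    {"hand": 1, "offset": [-0.08, -0.008, -0.205], "rot": [0, 0, 0]},
    {"hand": 1, "offset": [-0.14, -0.014, -0.205], "rot": [0, 0, 0]},
    {"hand": 1, "offset": [-0.2, -0.02, -0.205], "rot": [0, 0, 0]}
  ]
}}

```text
clock: 25.1
tcp_pos: [0.4896, 0.169, 0.2176]
tcp_rot: [2.031, 2.395, 0.002]
force: [1.2, 0.3, -1.3]
opening: 0.0411
grasp_force: 41.1
```

Request:
{"api": "send_rows", "payload": {
  "increments": [
    {"hand": 1, "offset": [-0.065, -0.007, 0], "rot": [0, 0, -0.001]},
    {"hand": 1, "offset": [-0.13, -0.014, 0], "rot": [0, 0, -0.002]},
    {"hand": 1, "offset": [-0.2, -0.021, 0], "rot": [0, 0, -0.004]},
    {"hand": 1, "offset": [-0.27, -0.028, 0], "rot": [0, 0, -0.006]},
    {"hand": 1, "offset": [-0.34, -0.036, 0], "rot": [0, 0, -0.008]},
    {"hand": 1, "offset": [-0.41, -0.043, 0], "rot": [0, 0, -0.01]},
    {"hand": 1, "offset": [-0.48, -0.05, 0], "rot": [0, 0, -0.0118]},
    {"hand": 1, "offset": [-0.54, -0.057, 0], "rot": [0, 0, -0.0118]}
  ]
}}

```text
clock: 26.1
tcp_pos: [0.5134, -0.2384, 0.2177]
tcp_rot: [1.942, 2.468, 0.001]
force: [0.5, 0.3, -1.4]
opening: 0.0412
grasp_force: 41.1
```

Request:
{"api": "send_rows", "payload": {
  "increments": [
    {"hand": 1, "offset": [-0.05, -0.012, 0], "rot": [0, 0, 0]},
    {"hand": 1, "offset": [-0.085, -0.018, 0], "rot": [0, 0, 0]},
    {"hand": 1, "offset": [-0.097, -0.02, 0], "rot": [0, 0, 0]},
    {"hand": 1, "offset": [-0.097, -0.02, 0], "rot": [0, 0, 0]},
    {"hand": 1, "offset": [-0.097, -0.02, 0], "rot": [0, 0, 0]}
  ]
}}

```text
clock: 26.72
tcp_pos: [0.5163, -0.3091, 0.2163]
tcp_rot: [-1.94, -2.471, -0.001]
force: [0.1, 0.0, -0.9]
opening: 0.041
grasp_force: 41.1
```

Run:
```python
from h import *
plan((.5172,-.3085,.0645,.2375))
```

```text
t 26.73 tcp [ 0.5163 -0.3091  0.2163] q [ 0.84  0.37 -0.52  1.76  0.2   1.06  0.5 ] open 0.041
(0.5172, -0.3085, 0.0645, 0.2375) offset [0.0004, 0.0013, 0.2024] rot [0.0, -0.0001, 0.0003]
```

Request:
{"api": "send_rows", "payload": {
  "increments": [
    {"hand": 1, "offset": [0, 0.001, 0.03], "rot": [0, 0, 0]},
    {"hand": 1, "offset": [0, 0.001, 0.08], "rot": [0, 0, 0]},
    {"hand": 1, "offset": [0, 0.001, 0.13], "rot": [0, 0, 0]},
    {"hand": 1, "offset": [0, 0.001, 0.165], "rot": [0, 0, 0]},
    {"hand": 1, "offset": [0, 0.001, 0.185], "rot": [0, 0, 0]},
    {"hand": 1, "offset": [0, 0.001, 0.195], "rot": [0, 0, 0]},
    {"hand": 1, "offset": [0, 0.001, 0.2], "rot": [0, 0, 0]},
    {"hand": 1, "offset": [0, 0.001, 0.2025], "rot": [0, 0, 0]}
  ]
}}

```text
clock: 27.72
tcp_pos: [0.5171, -0.3107, 0.0648]
tcp_rot: [1.942, 2.468, 0.0]
force: [0.4, -0.2, -1.2]
opening: 0.0414
grasp_force: 41.1
```

Request:
{"api": "send_rows", "payload": {
  "increments": [
    {"hand": 1, "offset": [0, 0, 0.0015], "rot": [0, 0, 0]},
    {"hand": 1, "offset": [0, 0, 0.0015], "rot": [0, 0, 0]}
  ]
}}

```text
clock: 27.98
tcp_pos: [0.517, -0.3108, 0.0638]
tcp_rot: [1.942, 2.468, 0.0]
force: [-1.6, 0.1, 4.0]
opening: 0.0408
grasp_force: 41.6
```

Request:
{"api": "send_rows", "payload": {
  "increments": [
    {"hand": -1, "offset": [0, 0, 0], "rot": [0, 0, 0]},
    {"hand": -1, "offset": [0, 0, 0], "rot": [0, 0, 0]},
    {"hand": -1, "offset": [0, 0, 0], "rot": [0, 0, 0]},
    {"hand": -1, "offset": [0, 0, 0], "rot": [0, 0, 0]},
    {"hand": -1, "offset": [0, 0, 0], "rot": [0, 0, 0]},
    {"hand": -1, "offset": [0, 0, -0.05], "rot": [0, 0, 0]},
    {"hand": -1, "offset": [0, 0, -0.12], "rot": [0, 0, 0]},
    {"hand": -1, "offset": [0, 0, -0.198], "rot": [0, 0, 0]}
  ]
}}

```text
clock: 28.98
tcp_pos: [0.5163, -0.3103, 0.2128]
tcp_rot: [-1.942, -2.468, -0.0]
force: [0.9, -1.5, 0.2]
opening: 0.0853
grasp_force: 0.0
```

Request:
{"api": "send_rows", "payload": {
  "increments": [
    {"hand": -1, "offset": [0.07, 0, -0.03], "rot": [0, 0, 0]},
    {"hand": -1, "offset": [0.14, 0, -0.06], "rot": [0, 0, 0]},
    {"hand": -1, "offset": [0.21, 0, -0.1], "rot": [0, 0, 0]},
    {"hand": -1, "offset": [0.28, 0, -0.13], "rot": [0, 0, 0]},
    {"hand": -1, "offset": [0.35, 0, -0.13], "rot": [0, 0, 0]},
    {"hand": -1, "offset": [0.42, 0, -0.13], "rot": [0, 0, 0]},
    {"hand": -1, "offset": [0.45, 0, -0.13], "rot": [0, 0, 0]},
    {"hand": -1, "offset": [0.45, 0, -0.13], "rot": [0, 0, 0]}
  ]
}}

```text
clock: 29.98
tcp_pos: [0.4369, 0.0189, 0.3094]
tcp_rot: [1.938, 2.471, -0.0]
force: [0.0, 0.2, 0.2]
opening: 0.0856
grasp_force: 0.0
```

Run:
```python
from h import *
from bench import cams
a=cams.get_image("side")["pixels"][60:200,330:410];b=cams.get_image("scene")["pixels"][100:210,215:340]
cv2.imwrite("pics/p8.png",np.hstack([cv2.resize(a,None,fx=4,fy=4),cv2.copyMakeBorder(cv2.resize(b,None,fx=3.6,fy=3.6),0,560-396,0,0,cv2.BORDER_CONSTANT)]))
plan()
```

```text
t 30.07 tcp [0.4373 0.017  0.3092] q [ 0.61 -0.   -0.77  1.97 -0.    1.18  0.07] open 0.0856
```

View pics/p8.png

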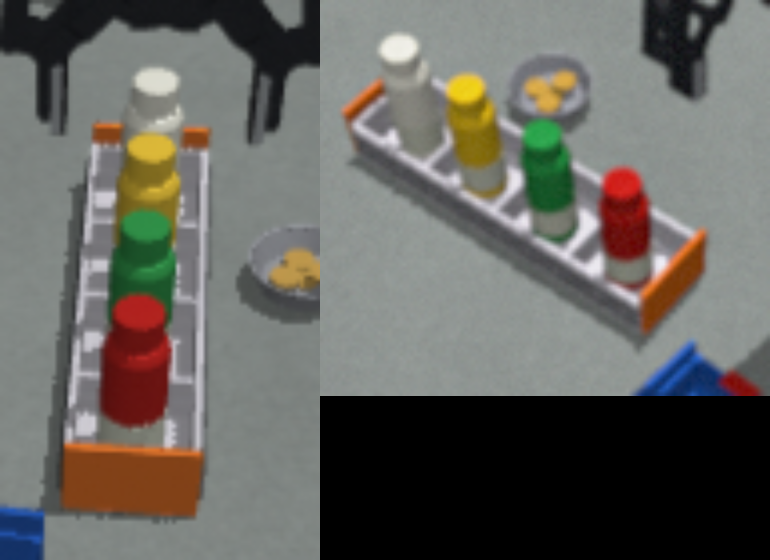

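All four stand upright in the order white, yellow, green, red from the rack's right end, and the gripper is clear of them. I'll check the positions numerically and hand in.

Run:
```python
from h import *
from bench import cams,order
A=cams.get_image("scene");B=cams.get_image("side")
c,s=np.cos(.2375),np.sin(.2375);ok=True
for a,b,y in zip([(399,42),(467,86),(543,131),(624,181)],[(156,78),(151,147),(146,224),(139,307)],YS):
    X,e=tri([A,B],[np.array([215,100])+(np.array(a)-[320,0]+.5)/3.6-.5,np.array([330,60])+(np.array(b)+.5)/4-.5])
    d=X[:2]-[.4893,-.194];r=np.array([c*d[0]+s*d[1],-s*d[0]+c*d[1]-y]);print(X.round(4),r.round(4));ok&=bool(np.abs(r).max()<.013 and abs(X[2]-.124)<.006)
if ok:print(order.hand_in())
```

```text
[ 0.5158 -0.3059  0.1297] [-0.0006  0.0035]
[ 0.499 -0.233  0.127] [ 0.0003 -0.0007]
[ 0.4804 -0.1552  0.1274] [0.0005 0.0003]
[ 0.4628 -0.0749  0.1297] [0.0023 0.0035]
the job is handed in; nothing more can be done
None
```

All four bottles stand upright and released in the rack in reverse order (from its right end: white, yellow, green, red), each measured within about 4 mm of its compartment centre, and the job was handed in after about 30 s of the 112 s; no verdict was returned.

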